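# Roll the knob blank into the drilling V-block

## Robot

A 6-joint arm with a two-finger parallel gripper is mounted at the origin on the work surface. World frame = base frame: x ahead of the robot, y to its left, z up, the work surface at z = 0. Lengths are in mm, angles in rad, forces in N, time in s.
With the tool pointing down it reaches from about 225 to 725 mm from the base axis. Payload 3.1 kg.
Tool frame: the origin (TCP) lies where the fingers leave the gripper's body, on its centre line; the fingertips stand 73 mm ahead of it and the grasp point (between the pads) lies 54 mm ahead of it; z points along the fingers, y is the line along which they close (so a half turn about z gives the same grasp; the last joint's range is limited). The gripper opens to 85 mm and grips with 20 to 120 N. Pads are 22 mm wide; open, the fingers measure 114 mm over their backs; the gripper's body (76 mm by 85 mm) begins 54 mm behind the grasp point. The pads swing forward as they close: fully open they stand 13 mm farther back than shut.
Start: joints at [-1.473, 0.048, 0.099, 1.622, 0, 1.443], TCP at [117.525, -511.669, 303.912] pointing down, gripper open.
Joint ranges: [-2.91, 2.91], [-0.99, 1.94], [-1.21, 1.42], [-2.12, 2.29], [-1.49, 1.47], [-3.14, 3.14]. Speed limits (rad/s): [2.79, 2.79, 3.14, 3.14, 3.14, 3.14].

## Interface

Orientations are given as a unit quaternion [w, x, y, z].
In Python, from cell import sense, optics, arm, regions_of, mark_of gives the robot as it stands. The module is installed in compiled form; this text tells all that it offers.
- The arm moves only by the tool step_arm, never from a script. Its argument "increments" is a list of rows, each a list of 5 numbers: the opening, from -1 (shut) to 1 (fully open), so that 0 is half open, then the shift along the tool's x, y, z each as a share of 200 mm, from -1 to 1, then the turn about the tool's z as a share of pi/2 rad, from -1 to 1. In form: [[jaw, dx, dy, dz, roll], ...]. A call has 1 to 20 rows; each row shifts and turns the commanded pose from where the row before left it, along the tool's axes as they then stand; what a row does not reach is not made up. A row lasts 1/12 s, in which the tool goes at most 41.7 mm and 7.16 degrees, less where a joint would pass 70% of its speed; a pose out of reach is approached as far as the arm can. A call with a number of a shift or a turn outside -1 to 1 is refused whole. A call with a gripper value outside its range is refused whole. The fingers move at their own pace and stop on an object; "force" is the grip in N (left out, the last holds). Time passes only in rows, so rows that do not move let the fingers close. It gives the time, the measured TCP pose, the force, the opening and the grip force at its end, in the units of the state.
- sense(): the state, without advancing time (a new reading comes with each control period).
- optics.get_image(name): name is "scene" or "top" or "wrist"; returns the picture (420x560x3 uint8, red, green, blue); there is no depth.
- optics.camera_params(name): a dict with "vfov" (degrees; the focal length in pixels is half the picture's height over the tangent of half this angle, whatever the lens; pixels are square), "cx", "cy" (the principal point, pixels), "world_to_cam" (4x4, takes a point from world to camera coordinates). Camera axes: x right, y down, z forward; pixel columns grow to the right and rows downward; lengths in mm; the calibration is good to about 2 mm. A picture is of the moment at which its call begins: read the wrist's pose just before it. camera_params takes no time and is no camera call; for the wrist camera it gives the pose at the moment of the call.
- arm.job_done(): hands the job in; it is judged then, once.
Trained networks look in the newest picture that a camera, given by its name, has taken for a name from the list of things; names that differ only in an ending like _2 or _b are one class to them, and where a whole thing is asked for, a point or a joint stands for the part that bears it (a point fixed in the world has none). Each returns a list of dicts, best first, with "conf" (0 to 1); they miss things now and then, are a little off and sometimes report something else, mostly with a low value. They report only what shows in the picture. A call takes as long as a camera call.
- regions_of(name, camera): "region" (420x560 bool, what is visible of it) and "rect" ([left, top, right, bottom] in pixels, round what is visible of it).
- mark_of(name, camera): "pixel" ([row, column] in pixels: a listed point, or the origin of a listed thing).
The state is a dict: "time_s": time; "qpos": joint angles; "dq": joint speeds; "effort": joint torques, N m; "tcp_pos": TCP position; "eef_rot": TCP orientation; "wrist_force": force on the tool from outside, world axes, zero at the start; "moment": the same for the moment, N m; "grip_width": finger opening in mm; "gripper_force": force on a finger pad.
Only numpy, scipy, OpenCV 4.12 (cv2) and the standard library are available. Lean on these libraries where they do the work, as an engineer would, in place of code of your own. Each camera call takes 0.05 s, during which the arm holds its last target. There are 200 camera calls.

## Task

In this guitar repair shop, roll the dark round wooden rod along the bench by its side, up the ramp and into the V-block, so that it lies seated along the groove, about centred, with a stub showing at each end of the block. Push it gently with the fingertips or the outside of the fingers: do not grip, pick up or slide it there without rolling, and leave the bottle, the can and the tape where they stand. Leave the rod lying in the V and take the hand away.

Things in the scene. Friction and masses are not known exactly. Their poses are not given: they have to be found in the camera images.
- blank: loose polished dark wooden rod, 40 mm diameter, 170 mm long, about 190 g, lying before the ramp, a pale strip along its top at the start. Origin at its centre, 20 mm above the bench; y is its long axis, x and z turn as it rolls. Friction about 0.4 on anything: pushed on its side level with its axis or lower it rolls, pushed well above the axis it jams. On the level it soon stops; on the ramp it rolls back if let go.
- vblock: fixed plywood V-block, 110 mm along the groove (y), no end walls. Origin on the bench under the middle of the groove's bottom; x level across the groove, away from the ramp. Profile (x: height, mm), straight between: ramp -83: 0 to -23: 12; flat to -17; groove bottom 0: 2; far side 31: 20; flat to 52. Past the near edge the rod drops 7 mm into the groove by itself.
- v_seat (a point): the point where the rod's centre lies when it is seated and centred: over the middle of the groove, 25 mm above the bench. Axes as those of the V-block (y along the groove).
- glue: white plastic glue bottle with an orange cap, 48 mm in diameter, 120 mm tall, standing beside the work; origin at the centre of its foot. To be left alone.
- polish: blue polish can, 54 mm in diameter, 85 mm tall, standing beside the work; origin at the centre of its foot. To be left alone.
- tape: yellow roll of tape lying flat, 68 mm outside, 48 mm inside diameter, 24 mm high, beside the work; origin at the centre of its underside. To be left alone.

How it is judged (in metres and radians):
On the way, in this order (a step that is already met when the one before it is completed fails the run):
1. the rod has rolled at least about half a turn on its way, before the groove (paper strip facing the bench) (angle between blank's own z axis and vertical above 2.3 rad and x of blank in the frame of v_seat below -0.02 m), for 0.05 s.
2. the rod has dropped into the groove (x of blank in the frame of v_seat between -0.005 and 0.005 m and z of blank in the frame of v_seat below 0.003 m), for 0.2 s.
At the end, for the whole second after the job is handed in: The rod lies at rest in the groove: its axis within 4 mm of the seat across the groove and 3 mm in height, in line within 0.05 rad, its middle within 25 mm of the block's middle along the groove (so a stub shows at each end); bottle, can and tape stand upright within 15 mm of where they were (x of blank in the frame of v_seat between -0.004 and 0.004 m and y of blank in the frame of v_seat between -0.025 and 0.025 m and z of blank in the frame of v_seat between -0.003 and 0.003 m and angle between the y axis of blank and the y axis of v_seat, either way round below 0.05 rad and linear speed of blank below 0.02 m/s and distance of each of glue, polish, tape from where it was at the start of the episode below 0.015 m and angle between each of glue, polish, tape's own z axis and vertical below 0.1 rad); the robot touches nothing.
It fails at once if the rod is lifted off the bench before the ramp (height (world z) of blank above 0.03 m and x of blank in the frame of v_seat below -0.085 m).
It fails at once if the rod is lifted off the ramp, or clear of the block ((height (world z) of blank above 0.041 m and x of blank in the frame of v_seat below -0.02 m) or height (world z) of blank above 0.048 m).
It fails at once if the rod is squeezed or pressed hard (over 30 N) (contact force between the fingers and blank above 30 N).
It fails at once if the bottle, the can or the tape is moved or tipped (distance of any of glue, polish, tape from where it was at the start of the episode above 0.015 m or angle between any of glue, polish, tape's own z axis and vertical above 0.25 rad).
It also fails if it takes over 32 s, if anything falls off the work surface, if the arm or the gripper's body presses on something with over 40 N, if the wrist force passes 120 N, or if a joint passes its speed limit or range.

## Working session

There is one attempt and no reset: what is moved stays moved. The work goes in short steps, Python scripts to look and compute and a tool call to move; the robot and the scene stay as the last step left them, time stands still between calls to the robot, and variables do not carry over. Pictures are saved under pics/ and viewed, at most 10 in all, crops included, and the job is handed in when it is done.

Besides the shell and the picture viewer there is one more tool, called after "Call:" by a JSON object that holds its "api" and its "payload". step_arm: Moves the arm, as the interface text tells. Shift numbers are shares of 200 mm and turn numbers shares of pi/2 rad, none past 1 either way. Its arguments: {"type":"object","properties":{"increments":{"type":"array","items":{"type":"array","items":{"type":"number","minimum":-1,"maximum":1}}},"force":{"type":"number"}},"required":["increments"]}

```bash
mkdir -p pics; cat > h.py <<'E'
import numpy as np, cv2
from cell import sense, optics, arm, regions_of, mark_of
def ray(cam,row,col,z,P=None):
    P=P or optics.camera_params(cam); f=210/np.tan(np.radians(P["vfov"]/2))
    M=np.array(P["world_to_cam"]); R=M[:3,:3]; c=-R.T@M[:3,3]
    d=R.T@np.array([(col-P["cx"])/f,(row-P["cy"])/f,1]); return c+d*(z-c[2])/d[2]
def save(cam,n): 
    im=optics.get_image(cam); cv2.imwrite(f"pics/{n}.png",im[:,:,::-1]); return im
E
python3 - <<'E'
from h import *
save("top","top0"); save("scene","sc0")
for n,z in [("blank",20),("vblock",0),("v_seat",25),("glue",0),("polish",0),("tape",0)]:
    for cam in("top","scene"):
        for m in mark_of(n,cam)[:1]: print(n,cam,m["conf"],m["pixel"],ray(cam,*m["pixel"],z).round(1))
for n,z in [("blank",20),("vblock",12)]:
    for r in regions_of(n,"top")[:1]:
        c,s,a=cv2.minAreaRect(np.argwhere(r["region"])[:,::-1].astype(np.float32))
        print(n,r["conf"],r["rect"],c,s,a)
        print([ray("top",p[1],p[0],z).round(1)[:2] for p in cv2.boxPoints((c,s,a))])
s=sense(); print(s["time_s"],s["tcp_pos"],s["eef_rot"],s["grip_width"])
E
```

```text
blank top 0.92 [272.6, 313.9] [455.3 -20.8  20. ]
blank scene 0.94 [185.7, 275.9] [459.3 -24.9  20. ]
vblock top 0.66 [192.6, 301.0] [630.2   2.    0. ]
vblock scene 0.67 [230.1, 257.2] [627.9   5.4   0. ]
v_seat top 0.95 [191.8, 300.9] [630.6   3.9  25. ]
v_seat scene 0.62 [216.0, 254.8] [611.  -8.  25.]
glue top 0.67 [231.7, 232.4] [547.  155.1   0. ]
glue scene 0.66 [228.0, 328.4] [557.9 152.9   0. ]
polish top 0.83 [190.0, 210.6] [639.7 201.3   0. ]
polish scene 0.71 [253.7, 337.9] [636.9 200.6   0. ]
tape top 0.69 [212.0, 382.5] [ 583.4 -179.2    0. ]
tape scene 0.9 [202.1, 196.8] [ 580.1 -192.6    0. ]
blank 0.97 [274.4, 252.9, 351.9, 295.3] (314.8169860839844, 272.40289306640625) (18.67502212524414, 79.69654846191406) 72.96222686767578
[array([452. ,  65.6]), array([ 498.3, -100.9]), array([ 459.4, -111.8]), array([413.5,  54.6])]
vblock 0.73 [273.4, 165.8, 333.9, 236.6] (304.08251953125, 201.07896423339844) (62.53926086425781, 50.801536560058594) 79.28687286376953
[array([669.1,  62.7]), array([688. , -47.5]), array([552.5, -69.9]), array([534.3,  40. ])]
0.8 [ 117.52934563 -511.66547489  303.96589347] [3.73877362e-05 9.93635412e-01 1.12643984e-01 1.39896679e-06] 85.29545967276356
```

View pics/top0.png

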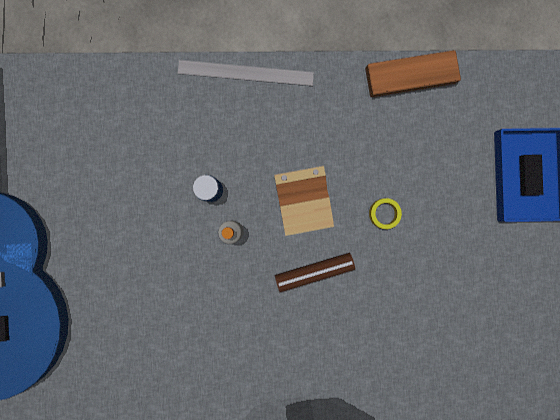

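View pics/sc0.png

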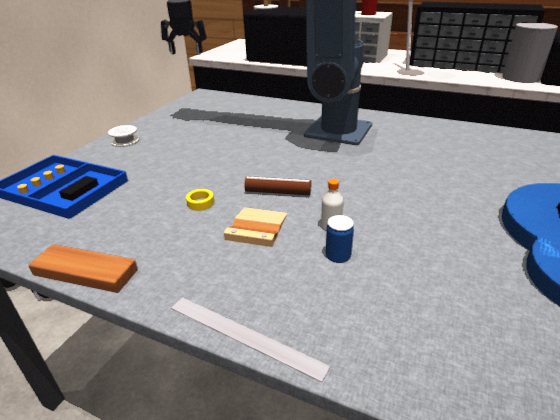

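Call:
{"api": "step_arm", "payload": {"increments": [[1,0.06,-0.06,0.02,0],[1,0.12,-0.122,0.04,0],[1,0.123,-0.125,0.04,0],[1,0.123,-0.125,0.04,0],[1,0.123,-0.125,0.04,0],[1,0.123,-0.125,0.04,0],[1,0.123,-0.125,0.04,0],[1,0.123,-0.125,0.04,0],[1,0.123,-0.125,0.04,0],[1,0.123,-0.125,0.04,0],[1,0.123,-0.125,0.04,0],[1,0.123,-0.125,0.04,0],[1,0.123,-0.125,0.04,0],[1,0.123,-0.125,0.04,0],[1,0.123,-0.125,0.04,0],[1,0.123,-0.125,0.04,0],[1,0.063,-0.068,0.02,-0.029],[1,0,0,0.15,0],[1,0,0,0.15,0],[1,0,0,0,0]]}}

```text
time_s: 2.47
tcp_pos: [406.8, -32.2, 110.2]
eef_rot: [-0.002, 0.991, 0.136, -0.005]
wrist_force: [-2.1, 0.2, -1.4]
grip_width: 85.4
gripper_force: 0.0
```

```bash
python3 - <<'E'
from h import *
s=sense(); print(s["tcp_pos"],s["wrist_force"]); P=optics.camera_params("wrist")
save("wrist","w1")
for n,z in [("blank",20),("v_seat",25)]:
    for m in mark_of(n,"wrist")[:1]: print(n,m["conf"],m["pixel"],ray("wrist",*m["pixel"],z,P).round(1))
E
```

```text
[406.82382661 -32.15914877 110.16064001] [-2.13646637  0.18390632 -1.42241861]
blank 0.86 [159.4, 285.9] [458.6 -23.   20. ]
```

View pics/w1.png

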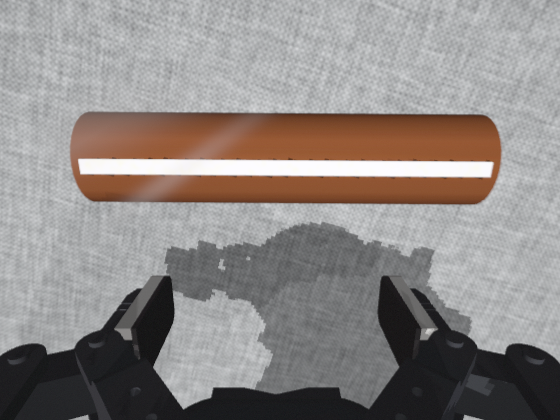

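```bash
python3 - <<'E'
from h import *
P=optics.camera_params("wrist"); t=sense()["tcp_pos"]
for z in (30,37,43,50,56):
    a=ray("wrist",277,172,z,P);b=ray("wrist",277,380,z,P); m=(a+b)/2-t
    print(z,np.linalg.norm(a-b).round(1), (m[0]*np.cos(.272)+m[1]*np.sin(.272)).round(1))
E
```

```text
30 101.3 -3.8
37 96.7 -0.1
43 92.8 3.2
50 88.2 6.9
56 84.3 10.1
```

Call:
{"api": "step_arm", "payload": {"increments": [[1,0,0,0.08,0],[1,0,0,0.05,0],[1,0,0,0,0]]}}

```text
time_s: 2.87
tcp_pos: [410.7, -34.1, 89.7]
eef_rot: [-0.0, 0.991, 0.135, -0.0]
wrist_force: [-0.9, 0.8, 0.0]
grip_width: 85.5
gripper_force: 0.0
```

Call:
{"api": "step_arm", "payload": {"increments": [[1,0,0,0.05,0],[1,0,0,0.03,0],[1,0,0,0.02,0],[1,0,0,0.01,0],[1,0,0,0,0],[1,0,0,0,0]]}}

```text
time_s: 3.37
tcp_pos: [411.0, -33.8, 67.9]
eef_rot: [-0.0, 0.991, 0.135, -0.0]
wrist_force: [0.9, -0.1, 1.0]
grip_width: 85.3
gripper_force: 0.0
```

Call:
{"api": "step_arm", "payload": {"increments": [[1,0.02,0,0,0],[1,0.02,0,0,0],[1,0.02,0,0,0],[1,0.015,0,0,0],[1,0.015,0,0,0],[1,0.015,0,0,0.01],[1,0.015,0,0,0.01],[1,0.015,0,0,0.01],[1,0.015,0,0,0.01],[1,0.015,0,0,0.01],[1,0.015,0,0,0.01],[1,0.01,0,0,0.007],[1,0,0,0,0],[1,0,0,0,0]]}}

```text
time_s: 4.53
tcp_pos: [447.9, -24.5, 67.9]
eef_rot: [-0.0, 0.997, 0.083, -0.0]
wrist_force: [-0.6, 0.1, -0.7]
grip_width: 85.1
gripper_force: 0.0
```

```bash
cat > m.py <<'E'
from h import *
import sys
S=np.array([630.6,3.9]); Y=.166; R=np.array([[np.cos(Y),np.sin(Y)],[-np.sin(Y),np.cos(Y)]])
s=sense(); t=s["tcp_pos"]; q=s["eef_rot"]; print("t",s["time_s"],"tcp in V",(R@(t[:2]-S)).round(1),"yaw",2*np.arctan2(q[2],q[1])-Y)
P=optics.camera_params("wrist"); save("wrist",sys.argv[1]); h=float(sys.argv[2])
for n,z in [("blank",h),("v_seat",25),("vblock",0)]:
    for m in mark_of(n,"wrist")[:1]:
        p=ray("wrist",*m["pixel"],z,P); print(n,m["conf"],p.round(1),"V:",(R@(p[:2]-S)).round(1))
E
python3 m.py w2 20
```

```text
t 4.5333 tcp in V [-184.9    2.2] yaw 0.0001440527011275783
blank 0.68 [489.4 -13.8  20. ] V: [-142.1    5.9]
```

View pics/w2.png

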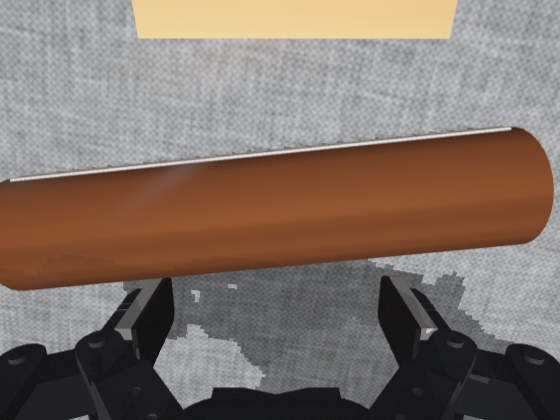

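Call:
{"api": "step_arm", "payload": {"increments": [[1,0.01,0,0,0],[1,0.01,0,0,0],[1,0.01,0,0,0],[1,0.01,0,0,0],[1,0.01,0,0,0],[1,0.01,0,0,0],[1,0.01,0,0,0],[1,0.01,0,0,0],[1,0.01,0,0,0],[1,0.01,0,0,0],[1,0.01,0,0,0],[1,0.01,0,0,0],[1,0,0,0,0]]}}

```text
time_s: 5.82
tcp_pos: [472.0, -20.5, 68.0]
eef_rot: [0.0, 0.997, 0.083, 0.0]
wrist_force: [-0.5, -0.6, 0.0]
grip_width: 85.5
gripper_force: 0.0
```

```bash
python3 m.py w3 20
```

```text
t 5.8167 tcp in V [-160.5    2.1] yaw 0.00020089993763963698
blank 0.94 [509.2  -9.   20. ] V: [-121.9    7.4]
```

View pics/w3.png

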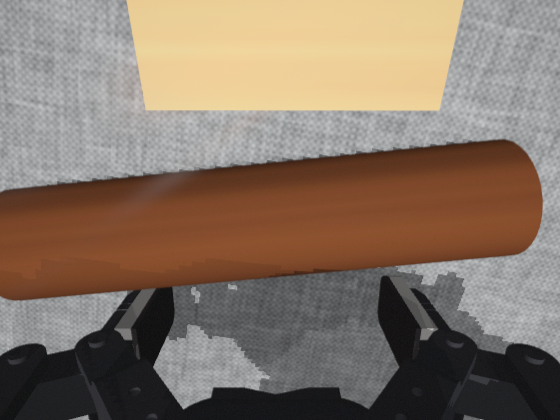

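Call:
{"api": "step_arm", "payload": {"increments": [[1,-0.03,0,0,0],[1,0,-0.05,0,0],[1,0,-0.09,0,0],[1,0,0,0,0],[1,0.03,0,0,0],[1,0.04,0,0,0],[1,0.04,0,0,0],[1,0.0,0,0,0],[1,0.0,0,0,0],[1,0,0,0,0]]}}

```text
time_s: 6.85
tcp_pos: [482.8, 9.5, 67.8]
eef_rot: [-0.0, 0.997, 0.083, -0.0]
wrist_force: [0.6, 0.2, -0.7]
grip_width: 85.2
gripper_force: 0.0
```

```bash
python3 m.py w4 20
```

```text
t 6.85 tcp in V [-144.8   29.9] yaw -0.00028610954164431934
blank 0.81 [543.4  -2.   20. ] V: [-87.    8.6]
```

View pics/w4.png

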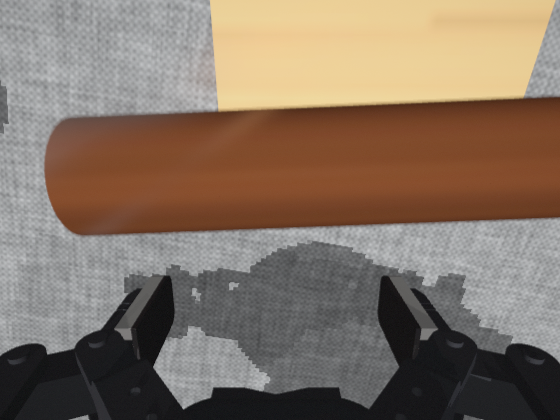

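Call:
{"api": "step_arm", "payload": {"increments": [[1,0.025,0.05,0,0],[1,0.025,0.05,0,0],[1,0.02,0,0,0],[1,0.02,0,0,0],[1,0.02,0,0,0],[1,0.015,0,0,0],[1,0.015,0,0,0],[1,0.015,0,-0.003,0],[1,0.015,0,-0.003,0],[1,0.015,0,-0.003,0],[1,0.015,0,-0.003,0],[1,0.015,0,-0.003,0],[1,0.015,0,-0.003,0],[1,0.015,0,-0.003,0],[1,0.015,0,-0.003,0],[1,0.015,0,-0.003,0],[1,0.015,0,-0.003,0],[1,0,0,0,0]]}}

```text
time_s: 8.55
tcp_pos: [544.2, -0.4, 74.2]
eef_rot: [0.0, 0.997, 0.083, 0.001]
wrist_force: [0.0, 0.5, 0.3]
grip_width: 85.3
gripper_force: 0.2
```

```bash
python3 m.py w5 25
```

```text
t 8.55 tcp in V [-85.9  10.1] yaw 0.00024377170666031733
blank 0.58 [576.4   2.6  25. ] V: [-53.7   7.7]
v_seat 0.83 [629.1  -1.   25. ] V: [-2.3 -4.5]
vblock 0.82 [629.   -1.2   0. ] V: [-2.4 -4.8]
```

View pics/w5.png

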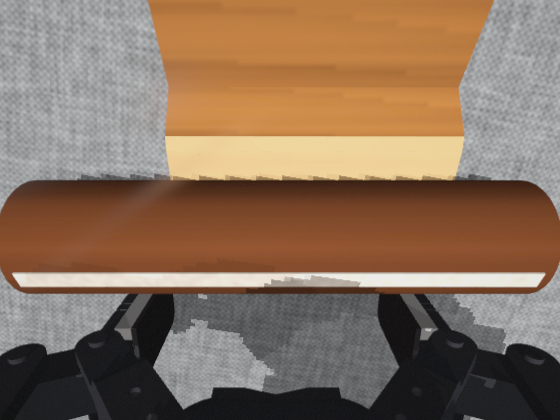

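Call:
{"api": "step_arm", "payload": {"increments": [[1,0.015,0,-0.003,0],[1,0.015,0,-0.003,0],[1,0.015,0,-0.003,0],[1,0.015,0,-0.003,0],[1,0.015,0,-0.003,0],[1,0.015,0,-0.003,0],[1,0.015,0,-0.003,0],[1,0.015,0,-0.003,0],[1,0.015,0,-0.003,0],[1,0.015,0,0,0],[1,0.015,0,0,0],[1,0.01,0,0,0],[1,0.01,0,0,0],[1,0.01,0,0,0],[1,0,0,0,0],[1,0,0,0,0]]}}

```text
time_s: 10.08
tcp_pos: [581.7, 6.0, 79.3]
eef_rot: [-0.0, 0.997, 0.083, -0.0]
wrist_force: [-0.5, 0.3, 0.4]
grip_width: 85.5
gripper_force: 0.0
```

```bash
python3 m.py w6 25
```

```text
t 10.0833 tcp in V [-47.9  10.2] yaw 0.00018041901223070367
blank 0.75 [627.7  11.7  25. ] V: [-1.6  8.2]
```

View pics/w6.png

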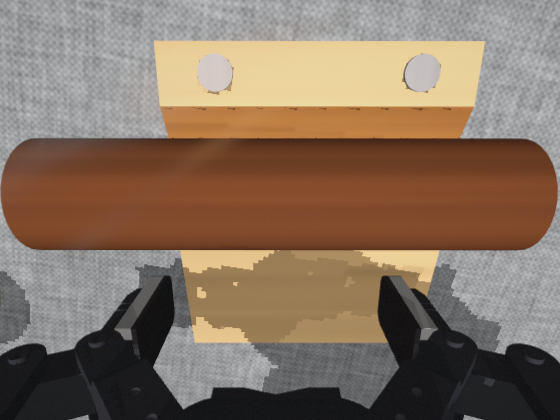

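Call:
{"api": "step_arm", "payload": {"increments": [[1,-0.05,0,0,0],[1,-0.1,0,-0.05,0],[1,-0.1,0,-0.15,0],[1,-0.05,0,-0.18,0],[1,0,0,-0.18,0],[1,0,0,-0.15,0],[1,0,0,0,0],[1,0,0,0,0],[1,0,0,0,0]]}}

```text
time_s: 11.03
tcp_pos: [522.3, -3.9, 221.1]
eef_rot: [-0.0, 0.997, 0.083, 0.0]
wrist_force: [0.6, 1.1, -0.5]
grip_width: 85.4
gripper_force: 0.0
```

```bash
python3 m.py w7 25; python3 - <<'E'
from h import *
save("top","top7")
S=np.array([630.6,3.9])
for n,z in [("blank",25),("v_seat",25)]:
    for m in mark_of(n,"top")[:1]: print(n,m["conf"],ray("top",*m["pixel"],z).round(1))
E
```

```text
t 11.0333 tcp in V [-108.1   10.2] yaw 0.00012273764432965684
blank 0.66 [626.2  12.1  25. ] V: [-2.9  8.8]
blank 0.69 [621.3  17.5  25. ]
v_seat 0.77 [631.2  -5.9  25. ]
```

View pics/w7.png

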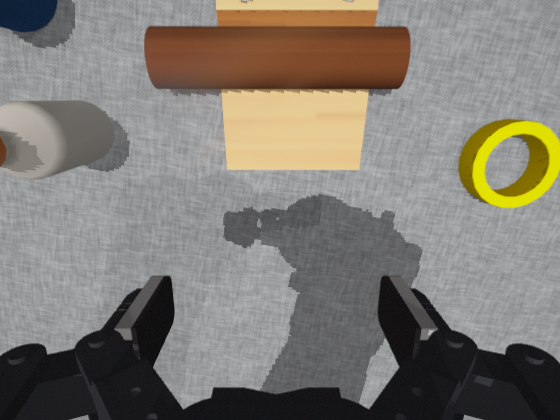

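```bash
python3 -c "
from cell import arm; print(arm.job_done())"
```

```text
the job is handed in; nothing more can be done
None
```

The rod was rolled up the ramp and lies seated in the V-block, about 12–13 mm off centre along the groove with a stub at each end; the hand is clear, the bottle, can and tape were not touched, and the job is handed in (no verdict was returned).

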